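# Find the heavy side of the hood-fan wheel and hold it down

## Robot

A 6-joint arm with a two-finger parallel gripper is mounted at the origin on the work surface. World frame = base frame: x ahead of the robot, y to its left, z up, the work surface at z = 0. Lengths are in m, angles in rad, forces in N, time in s.
With the tool pointing down it reaches from about 0.35 to 0.725 m from the base axis. Payload 6 kg.
Tool frame: the origin (TCP) lies at the very end of the fingers, on their centre line; the grasp point (between the pads) lies arm.pinch_z behind it (arm.pinch_z is the distance from the TCP to the grasp point, in m); x points along the fingers, y is the direction in which the jaws open and shut, and the axes are right-handed (so a half turn about x gives the same grasp; the last joint's range is limited). The gripper opens to 85 mm and grips with 20 to 120 N. Pads are 22 mm wide; open, the fingers measure 114 mm over their backs; the gripper's body (76 mm by 85 mm) begins 54 mm behind the grasp point. The pads swing forward as they close: fully open they stand 13 mm farther back than shut.
Start: joints at [1.641, 0.04, 0.085, 0, -1.615, -0.334], TCP at [0.156, 0.579, 0.231] pointing down, gripper open.
Joint ranges: [-2.56, 2.56], [-1.29, 2.01], [-1.08, 1.49], [-3.29, 1.98], [-2.81, -0.18], [-2.99, 2.99]. Speed limits (rad/s): [2.57, 2.57, 3.01, 3.14, 3.14, 3.14].

## Interface

Orientations are given as a unit quaternion [w, x, y, z].
In Python, from cell import arm, set_gripper, capture, workorder, telemetry gives the robot as it stands. Calls block until the motion is done:
- arm.goto(position, orientation): joint-space move of the TCP to a pose.
- arm.movel(position, frame=None, rate=0.15): straight line of the TCP; frame=None keeps the orientation; rate is the mean speed in m/s.
- arm.move_j(angles): joint-space move.
- set_gripper(opening, newtons=None): finger opening in m; newtons is the grip in N (None keeps the last); returns when the fingers have stopped.
- arm.dwell(seconds).
- arm.solve_ik(position, orientation): joint angles nearest the present ones, or None.
- capture(name): name is "scene" or "top" or "wrist"; returns a dict with "pixels" (420x560x3 uint8, red, green, blue), "K" (3x3 intrinsics, pixels), "xyz" and "attitude" of the camera in the world; the wrist camera has in their place "tool_from_camera" (4x4, takes a point from camera to tool coordinates, whose origin is the TCP and whose axes are the tool frame's). Camera axes: x right, y up, looking along -z (the intrinsics and any distortion apply to the point x, -y, -z); pixel columns grow to the right and rows downward; lengths in m; the calibration is good to about 2 mm. A picture is of the moment at which its call begins: read the wrist's pose just before it. There is no depth.
A pose or a line that the arm cannot do raises arm.IKError and nothing moves.
- workorder.sign_off(): hands the job in, once; it reports no verdict.
Readings, each from a call of its own:
- telemetry.current_t(): time.
- telemetry.current_qpos(): joint angles.
- telemetry.current_qvel(): joint speeds.
- telemetry.current_effort(): joint torques, N m.
- telemetry.current_eef_pos(): TCP position.
- telemetry.current_ee_rot(): TCP orientation.
- telemetry.current_wrist_force(): force on the tool from outside, world axes, zero at the start.
- telemetry.current_moment(): the same for the moment, N m.
- telemetry.current_grip_width(): finger opening in m.
Only numpy, scipy, OpenCV 4.12 (cv2) and the standard library are available. Lean on these libraries where they do the work, as an engineer would, in place of code of your own. Each camera call takes 0.05 s, during which the arm holds its last target.

## Task

The extraction fan's drum wheel is back on its motor and out of balance: turn the wheel by hand a quarter turn or more, then let go so that it rolls back by its own weight and comes to rest, and find its heavy side that way; mind that its stiff bearing stops it short of true, by as much from one side as from the other. Then finish with the wheel held still in your grip, its heavy side straight down, and do not let go, so that I can mark the lowest blade. Leave everything else on the table where it lies.

Things in the scene. Friction and masses are not known exactly. Their poses are not given: they have to be found in the camera images.
- fan: Fan motor (grey can, 76 mm across) on a bracket with a foot plate 225 x 150 mm, fixed to the table. Origin on the table top straight below the wheel's centre; z up; x level along the shaft, from the motor out to the wheel's open front. In front of the wheel all is free; behind its back plate, farther than 50 mm from the axis, nothing stands within 50 mm.
- axle (a point): Point of the fan on the shaft axis at the wheel's mid-width, 125 mm above the table; x along the shaft as for the fan. The wheel turns about it all the way round. Its bearing is stiff: once let go, the wheel creeps back without swinging, within 3 to 4 s, and friction stops it 15 to 30 degrees short of heavy side down; coming from the other side it stops short by the same angle.
- wheel: Grey drum-shaped blower wheel on the shaft, about 0.4 kg: 180 mm across, 46 mm wide, 44 thin blades between a flat back plate and a flat front ring (76 to 90 mm radius), open front with hub and wing nut. Grip it at the rim across its 46 mm width, one pad on the ring, one on the back plate. Origin on the axis at mid-width; x along the shaft as for the fan; z from the axis towards the clip.
- clip (a point): Centre of an old bright sheet-metal clip, 16 x 20 mm, over the wheel's front ring, 83 mm from the axis, 23 mm in front of mid-width: shows how the wheel stands. It does not mark the heavy side: that is one unseen spot near the rim, at another place relative to the clip every time. At the start the wheel stands at rest.
- screwdriver: Screwdriver, 180 mm long, lying beside the fan; leave it alone.
- tray: Small steel tray of screws, 100 x 70 x 22 mm, beside the fan; leave it alone.
- inlet: Aluminium inlet ring of the fan, 184 mm across and 24 mm high, lying on the table; leave it alone.
- tumbler: Stainless tumbler, 86 mm across and 140 mm high; leave it alone.
- brush: Long round brush with a wooden handle, 320 mm, lying on the table; leave it alone.
- degreaser: White plastic bottle, 62 mm across and 190 mm high; leave it alone.
- glass: Small sake glass, 54 mm across and 55 mm high; leave it alone.
- potlid: Round dark wooden lid, 156 mm across, 12 mm thick; leave it alone.

How it is judged:
By the outcome, as a careful person would: the job done as asked, in the order asked, and still so for the second after the job is handed in, while the arm keeps its last pose, push and grip.
It also fails if it takes over 56 s, if anything falls off the work surface, if the arm or the gripper's body presses on something with over 40 N, if the wrist force passes 120 N, or if a joint passes its speed limit or range.

## Working session

There is one attempt and no reset: what is moved stays moved. The work goes in short steps, each a Python script; the robot and the scene stay as the last script left them, time stands still between calls to the robot, and variables do not carry over. Pictures are saved under pics/ and viewed, and the job is handed in when it is done.

```bash
ls; mkdir -p pics
python3 - <<'E'
from cell import arm, capture, telemetry
import cv2, numpy as np
for n in ["scene","top","wrist"]:
    c=capture(n); cv2.imwrite(f"pics/{n}0.png",c["pixels"][:,:,::-1])
    print(n,c["K"].tolist(),{k:np.round(v,4).tolist() for k,v in c.items() if k not in("pixels","K")})
print(telemetry.current_t(),arm.pinch_z,telemetry.current_eef_pos(),telemetry.current_ee_rot())
E
```

```text
pics
scene [[454.90994541035184, 0.0, 277.2462453452655], [0.0, 454.90994541035184, 212.42523538174348], [0.0, 0.0, 1.0]] {'xyz': [1.3567, -0.077, 1.1019], 'attitude': [0.7037, 0.2509, 0.2252, 0.6254]}
top [[479.80170499757196, 0.0, 287.64908536203484], [0.0, 479.80170499757196, 207.2677250896582], [0.0, 0.0, 1.0]] {'xyz': [0.2311, 0.0225, 1.7537], 'attitude': [-0.6968, -0.0729, 0.0752, 0.7096]}
wrist [[300.68622852704755, 0.0, 279.81950875399394], [0.0, 300.68622852704755, 211.56907730323496], [0.0, 0.0, 1.0]] {'tool_from_camera': [[-0.0013, 0.3052, -0.9523, -0.1423], [1.0, 0.0005, -0.0012, 0.0004], [0.0001, -0.9523, -0.3052, -0.0778], [0.0, 0.0, 0.0, 1.0]]}
0.15 0.0187 [0.15633957 0.57902758 0.23050886] [ 0.09250787 -0.70095576  0.09347373  0.70097502]
```

View pics/scene0.png

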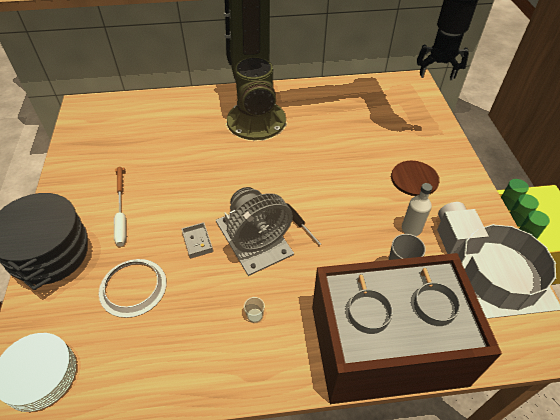

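View pics/top0.png

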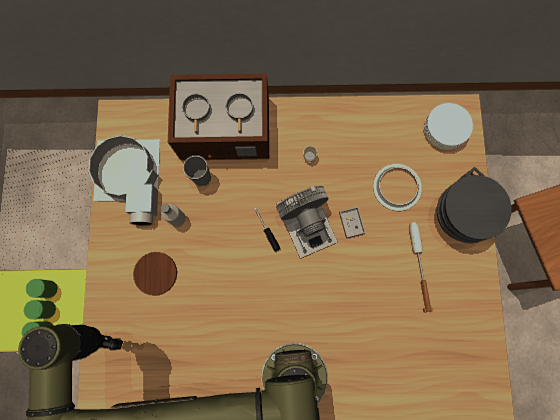

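View pics/wrist0.png

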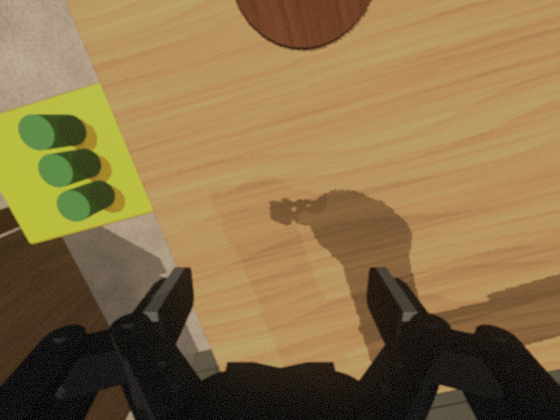

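Run:
```python
import cv2
a=cv2.imread("pics/scene0.png")[170:280,170:330]; b=cv2.imread("pics/top0.png")[170:270,240:380]
cv2.imwrite("pics/s0z.png",cv2.resize(a,None,fx=5,fy=5,interpolation=cv2.INTER_CUBIC));cv2.imwrite("pics/t0z.png",cv2.resize(b,None,fx=5,fy=5,interpolation=cv2.INTER_CUBIC))
```

```text
(no output)
```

View pics/s0z.png

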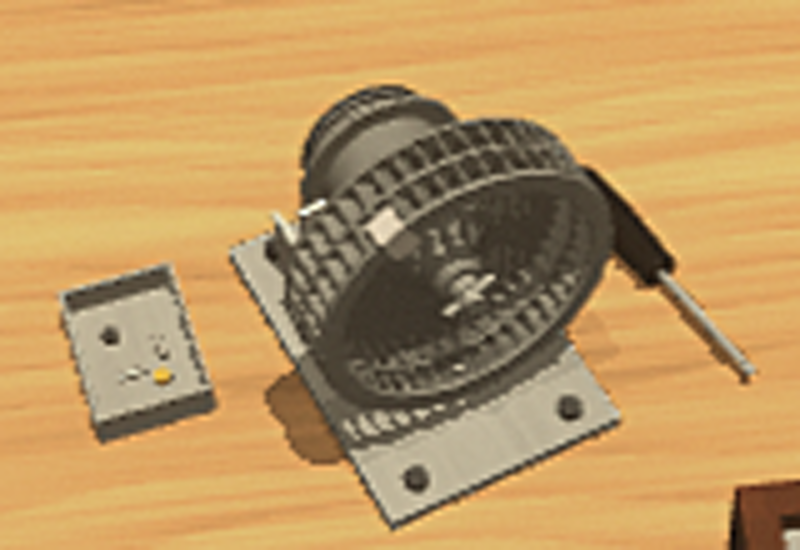

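View pics/t0z.png

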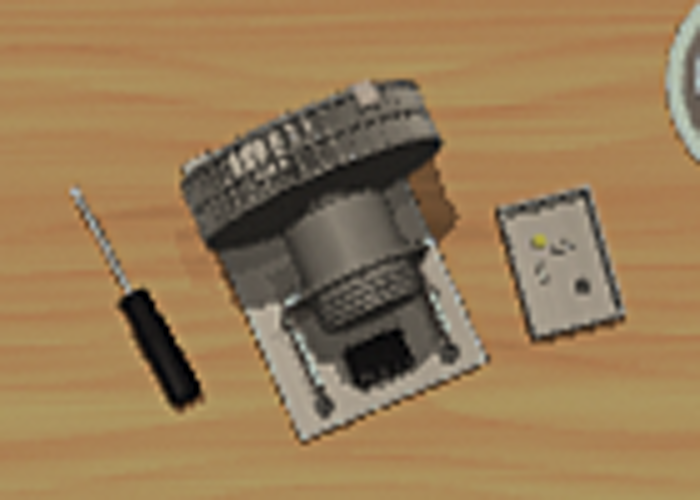

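```bash
cat > h.py <<'E'
import numpy as np, cv2
from scipy.spatial.transform import Rotation as R
def q2R(q): return R.from_quat([q[1],q[2],q[3],q[0]]).as_matrix()
def R2q(M):
    q=R.from_matrix(M).as_quat(); return [q[3],q[0],q[1],q[2]]
def campose(c,tcp=None,rot=None):
    if "xyz" in c: return np.array(c["xyz"]),q2R(c["attitude"])
    T=np.array(c["tool_from_camera"]);Rt=q2R(rot)
    return np.array(tcp)+Rt@T[:3,3], Rt@T[:3,:3]
def ray(c,P,u,v):
    K=c["K"]; d=np.array([(u-K[0][2])/K[0][0],-(v-K[1][2])/K[1][1],-1.])
    d=P[1]@d; return P[0],d/np.linalg.norm(d)
def plane(c,P,u,v,p0,n):
    o,d=ray(c,P,u,v); return o+d*(np.dot(np.array(p0)-o,n)/np.dot(d,n))
def proj(c,P,X):
    K=c["K"]; p=P[1].T@(np.array(X)-P[0]); return np.array([K[0][2]+K[0][0]*p[0]/-p[2],K[1][2]+K[1][1]*(-p[1])/-p[2]])
def tri(rs):
    A=np.zeros((3,3));b=np.zeros(3)
    for o,d in rs:
        M=np.eye(3)-np.outer(d,d);A+=M;b+=M@o
    X=np.linalg.solve(A,b); return X,[np.linalg.norm((np.eye(3)-np.outer(d,d))@(X-o)) for o,d in rs]
E
python3 - <<'E'
from h import *
from cell import capture
s=capture("scene");t=capture("top");S=campose(s);T=campose(t)
up=[0,0,1]
f=lambda c,P,u,v,z:plane(c,P,u,v,[0,0,z],up)
for z in(0.0,0.008):
    sc=[f(s,S,170+x/5,170+y/5,z) for x,y in((392,528),(620,420),(232,247))]
    tc=[f(t,T,240+x/5,170+y/5,z) for x,y in((303,441),(490,360))]
    print(z,np.round(sc,4).tolist(),np.round(tc,4).tolist())
    FL=sc[0];FR=sc[1]
    print(np.linalg.norm(sc[0]-sc[1]),np.linalg.norm(sc[0]-sc[2]),np.linalg.norm(tc[0]-tc[1]))
    d=FR-FL;print("yaw",np.degrees(np.arctan2(-d[0],d[1])), np.degrees(np.arctan2(*(-1*(tc[0]-tc[1]))[:2])))
cl=tri([ray(s,S,170+385/5,170+226/5),ray(t,T,240+367/5,170+92/5)]);print("clip",cl)
E
```

```text
0.0 [[0.6759, -0.0825, 0.0], [0.6186, 0.0551, 0.0], [0.4623, -0.1655, 0.0]] [[0.4133, -0.0307, 0.0], [0.4704, -0.1697, 0.0]]
0.14908512952733333 0.22913872561271248 0.15034234099457813
yaw 22.59273528182002 157.67405001744842
0.008 [[0.6809, -0.0825, 0.008], [0.624, 0.0541, 0.008], [0.4688, -0.1649, 0.008]] [[0.4125, -0.0304, 0.008], [0.4694, -0.1689, 0.008]]
0.14800277595993552 0.22747518533956657 0.14965652713847113
yaw 22.592735281819955 157.67405001744842
clip (array([ 0.62367974, -0.07202531,  0.20433199]), [np.float64(0.0006108534366662579), np.float64(0.000610853436666254)])
```

```bash
cat >> h.py <<'E'
C=np.array([0.585,-0.0405,0.125]);YAW=np.radians(22.4)
def fan(): return np.array([np.cos(YAW),np.sin(YAW),0]),np.array([-np.sin(YAW),np.cos(YAW),0]),np.array([0,0,1.])
def pose(a,r,sg=1,dx=0.,tilt=0.):
    "a deg from up, right-hand about fan x"
    X,Y,Z=fan();a=np.radians(a)
    rad=Z*np.cos(a)-Y*np.sin(a)
    tx=-rad;ty=sg*X;tz=np.cross(tx,ty)
    return C+rad*r+X*dx, R2q(np.column_stack([tx,ty,tz]))
E
python3 - <<'E'
from h import *
from cell import arm
for sg in(1,-1):
  for r in (.06,.14):
    for a in range(-100,101,20):
        p,q=pose(a,r,sg);j=arm.solve_ik(p,q)
        print(sg,r,a,None if j is None else np.round(j,2).tolist())
E
```

```text
1 0.06 -100 [0.75, 0.47, -0.77, 1.28, -1.86, 1.9]
1 0.06 -80 [0.81, 0.19, -0.77, 1.13, -1.66, 2.12]
1 0.06 -60 [0.79, -0.02, -0.7, 0.93, -1.52, 2.37]
1 0.06 -40 [0.69, -0.13, -0.55, 0.67, -1.43, 2.65]
1 0.06 -20 [0.51, -0.12, -0.32, 0.35, -1.42, 2.96]
1 0.06 0 None
1 0.06 20 [0.03, 0.2, 0.25, -0.33, -1.74, -2.81]
1 0.06 40 [-0.18, 0.43, 0.49, -0.63, -1.97, -2.73]
1 0.06 60 [-0.33, 0.65, 0.68, -0.93, -2.19, -2.76]
1 0.06 80 [-0.44, 0.86, 0.8, -1.26, -2.36, -2.87]
1 0.06 100 None
1 0.14 -100 [0.94, 0.54, -0.67, 1.1, -1.92, 1.89]
1 0.14 -80 [0.98, 0.23, -0.68, 0.99, -1.77, 2.12]
1 0.14 -60 [0.93, -0.01, -0.61, 0.84, -1.66, 2.37]
1 0.14 -40 [0.8, -0.14, -0.44, 0.63, -1.59, 2.64]
1 0.14 -20 [0.57, -0.13, -0.2, 0.34, -1.57, 2.95]
1 0.14 0 None
1 0.14 20 [-0.01, 0.25, 0.44, -0.34, -1.89, -2.82]
1 0.14 40 [-0.24, 0.52, 0.73, -0.66, -2.13, -2.77]
1 0.14 60 [-0.4, 0.79, 0.96, -1.01, -2.34, -2.86]
1 0.14 80 None
1 0.14 100 None
-1 0.06 -100 [0.75, 0.47, -0.77, 1.28, -1.86, -1.24]
-1 0.06 -80 [0.81, 0.19, -0.77, 1.13, -1.66, -1.02]
-1 0.06 -60 [0.79, -0.02, -0.7, 0.93, -1.52, -0.77]
-1 0.06 -40 
[... 253 characters left out ...]
-0.33, 0.65, 0.68, -0.93, -2.19, 0.38]
-1 0.06 80 [-0.44, 0.86, 0.8, -1.26, -2.36, 0.27]
-1 0.06 100 [-0.51, 1.04, 0.83, -1.59, -2.49, 0.11]
-1 0.14 -100 [0.94, 0.54, -0.67, 1.1, -1.92, -1.25]
-1 0.14 -80 [0.98, 0.23, -0.68, 0.99, -1.77, -1.02]
-1 0.14 -60 [0.93, -0.01, -0.61, 0.84, -1.66, -0.77]
-1 0.14 -40 [0.8, -0.14, -0.44, 0.63, -1.59, -0.5]
-1 0.14 -20 [0.57, -0.13, -0.2, 0.34, -1.57, -0.19]
-1 0.14 0 [0.27, 0.01, 0.12, 0.0, -1.68, 0.12]
-1 0.14 20 [-0.01, 0.25, 0.44, -0.34, -1.89, 0.32]
-1 0.14 40 [-0.24, 0.52, 0.73, -0.66, -2.13, 0.37]
-1 0.14 60 [-0.4, 0.79, 0.96, -1.01, -2.34, 0.28]
-1 0.14 80 [-0.52, 1.03, 1.1, -1.38, -2.48, 0.1]
-1 0.14 100 [-0.6, 1.23, 1.13, -1.74, -2.56, -0.09]
```

Run:
```python
from h import *
from cell import arm,capture,telemetry
import pickle
out=[]
for k,(a,r) in enumerate([(0,.21),(-50,.17)]):
    p,q=pose(a,r,-1);t0=telemetry.current_t();arm.goto(p,q);print(telemetry.current_t()-t0)
    tp,tr=telemetry.current_eef_pos(),telemetry.current_ee_rot();c=capture("wrist")
    out.append((c,tp,tr));cv2.imwrite(f"pics/w1_{k}.png",c["pixels"][:,:,::-1]);print(tp,np.array(p))
pickle.dump(out,open("w1.pkl","wb"));print(telemetry.current_t())
```

```text
2.6833
[ 0.58506183 -0.0397346   0.33478264] [ 0.585  -0.0405  0.335 ]
0.7917000000000001
[0.53508215 0.0809945  0.23412754] [0.53537414 0.07990137 0.23427389]
3.825
```

View pics/w1_0.png

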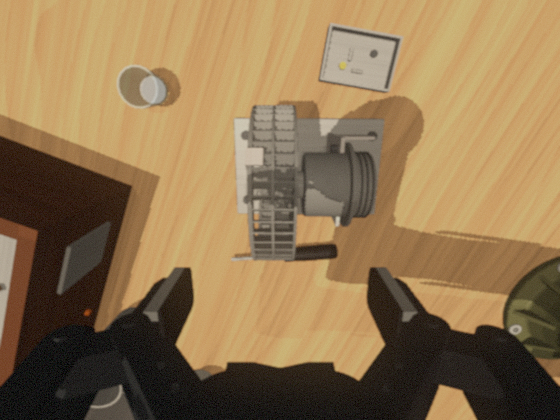

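View pics/w1_1.png

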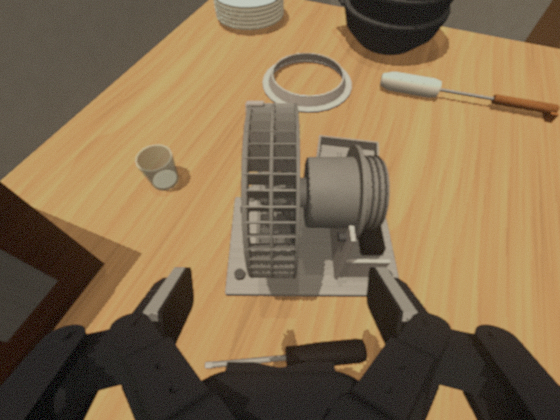

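Run:
```python
import cv2
for k,(y0,y1,x0,x1) in enumerate([(90,280,225,385),(85,305,220,400)]):
    a=cv2.imread(f"pics/w1_{k}.png")[y0:y1,x0:x1]
    f=3 if k==0 else 2.7
    cv2.imwrite(f"pics/w1z_{k}.png",cv2.resize(a,None,fx=f,fy=f,interpolation=cv2.INTER_CUBIC))
```

```text
(no output)
```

View pics/w1z_0.png

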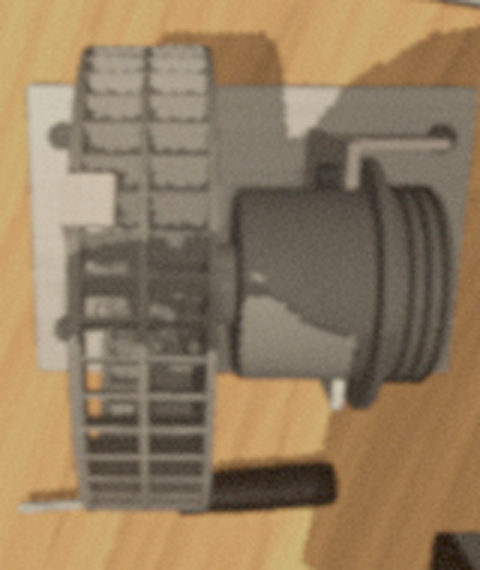

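View pics/w1z_1.png

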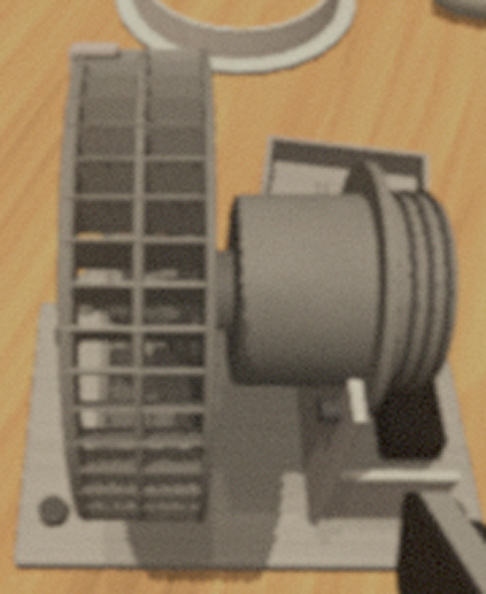

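Run:
```python
from h import *
import pickle
from scipy.optimize import least_squares
o=pickle.load(open("w1.pkl","rb"))
Ps=[campose(c,a,b) for c,a,b in o]
X,Y,Z=fan()
obs=[(0,274,105),(0,274,259.7),(1,273.3,102),(1,273.3,278.3)]
def tan_(C0,full=False):
    r=[]
    for k,u,v in obs:
        oo,d=ray(o[k][0],Ps[k],u,v)
        d2=np.array([d@Y,d@Z]);d2/=np.linalg.norm(d2);w=np.array([C0[0],C0[1]])-np.array([oo@Y,oo@Z])
        r.append(abs(d2[0]*w[1]-d2[1]*w[0])-.09)
    return r
s=least_squares(tan_,[C@Y,C[2]]);print(s.x,"C guess",C@Y,C[2],np.round(s.fun*1e3,2))
# X from midplane line: points at rim tangent nearest
cy,cz=s.x
for k,u,v in [(0,273,170),(1,270.7,200),(0,274,105),(0,273.5,259.7),(1,273.3,102),(1,274,278)]:
    oo,d=ray(o[k][0],Ps[k],u,v);p=np.array([oo@Y-cy,oo[2]-cz]);d2=np.array([d@Y,d@Z])
    a=d2@d2;b=2*p@d2;c=p@p-.0081;D=max(b*b-4*a*c,0);t=(-b-np.sqrt(D))/(2*a);H=oo+t*d
    print(k,v,"X",H@X,"guess",C@X, "alpha",np.degrees(np.arctan2(-(H@Y-cy),H[2]-cz)))
```

```text
[-0.25975117  0.12444849] C guess -0.260370284526209 0.125 [-0.79 -0.72  0.52  0.18]
0 170 X 0.5311173155754354 guess 0.525426079421017 alpha 20.5699164935934
1 200 X 0.5320252871546114 guess 0.525426079421017 alpha -39.94321361417546
0 105 X 0.5311624894986237 guess 0.525426079421017 alpha 80.60221502179343
0 259.7 X 0.5318770503302948 guess 0.525426079421017 alpha -55.90582062406694
1 102 X 0.5315286253199677 guess 0.525426079421017 alpha 37.69633270121954
1 278 X 0.5305619464801049 guess 0.525426079421017 alpha -106.96533157401406
```

```bash
sed -i 's/^C=.*/YAW=np.radians(22.4)/' h.py
python3 - <<'E'
s=open("h.py").read().replace("YAW=np.radians(22.4)","YAW=np.radians(22.4)\nC=.5313*np.array([np.cos(YAW),np.sin(YAW),0])-.2598*np.array([-np.sin(YAW),np.cos(YAW),0])+np.array([0,0,.1247])",1)
s+='''
def unroll(c,P):
    "polar picture of the front-ring plane: rows radius 60..105 mm, cols alpha -180..180 (2 px/deg)"
    X,Y,Z=fan();al=np.radians(np.arange(-180,180,.5));rr=np.arange(.060,.105,.0005)
    A,RR=np.meshgrid(al,rr)
    W=(C+.0235*X)[None,None]+RR[...,None]*(np.cos(A)[...,None]*Z-np.sin(A)[...,None]*Y)
    p=(W-P[0])@P[1];K=np.array(c["K"])
    u=K[0,2]+K[0,0]*p[...,0]/-p[...,2];v=K[1,2]+K[1,1]*p[...,1]/p[...,2]
    return cv2.remap(c["pixels"],u.astype(np.float32),v.astype(np.float32),cv2.INTER_LINEAR)
def look(name):
    from cell import capture
    c=capture("scene");U=unroll(c,campose(c))
    cv2.imwrite(f"pics/{name}_u.png",cv2.resize(U[:,:,::-1],None,fx=1.1,fy=3))
    a=c["pixels"][170:280,170:330]
    cv2.imwrite(f"pics/{name}.png",cv2.resize(a[:,:,::-1],None,fx=5,fy=5,interpolation=cv2.INTER_CUBIC))
    # brightness in clip band
    g=U.astype(float).mean(2)[30:62];sat=(U.max(2).astype(float)-U.min(2))[30:62].mean(0);b=g.mean(0)
    return b,sat
'''
open("h.py","w").write(s)
E
python3 - <<'E'
from h import *
print(C)
b,s=look("l0")
i=np.argsort(-b)[:40];print(sorted((i*.5-180).tolist()))
for k in range(0,720,20): print(int(k/2-180),int(b[k]),int(s[k]),end=" | ")
E
```

```text
[ 0.59021339 -0.03773437  0.1247    ]
[-130.0, -129.5, -129.0, -128.0, -127.5, -127.0, -126.5, -120.5, -120.0, -119.5, -109.5, -109.0, -108.5, -108.0, -107.5, -107.0, -106.5, -106.0, -105.5, 24.0, 24.5, 25.0, 25.5, 26.0, 26.5, 27.0, 27.5, 28.0, 28.5, 29.0, 29.5, 30.0, 30.5, 31.0, 31.5, 32.0, 32.5, 33.0, 33.5, 34.0]
-180 76 23 | -170 80 24 | -160 75 23 | -150 73 22 | -140 83 28 | -130 95 48 | -120 96 48 | -110 94 44 | -100 72 27 | -90 64 22 | -80 63 23 | -70 67 22 | -60 70 22 | -50 75 23 | -40 75 23 | -30 78 23 | -20 77 23 | -10 75 23 | 0 83 24 | 10 78 23 | 20 74 22 | 30 112 31 | 40 71 22 | 50 70 23 | 60 69 22 | 70 68 22 | 80 68 23 | 90 68 23 | 100 75 24 | 110 76 24 | 120 76 24 | 130 77 23 | 140 81 24 | 150 75 23 | 160 84 23 | 170 79 23 |
```

View pics/l0.png

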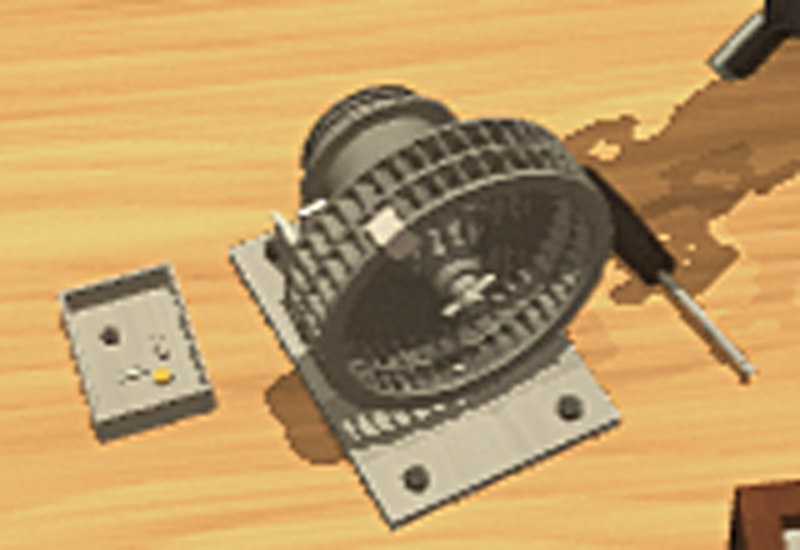

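View pics/l0_u.png

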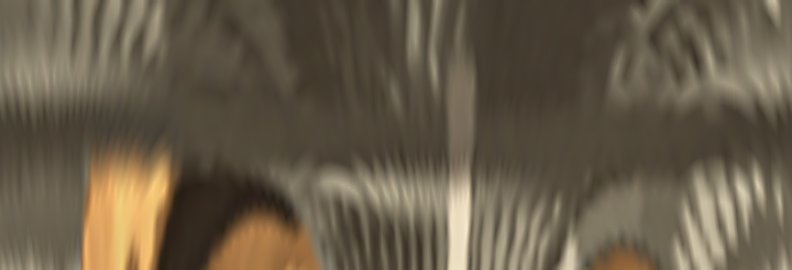

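```bash
cat >> h.py <<'E'
def arc(a0,a1,r=.06,rate=.05,step=12):
    from cell import arm,telemetry
    n=max(1,int(np.ceil(abs(a1-a0)/step)));m=0
    for a in np.linspace(a0,a1,n+1)[1:]:
        p,q=pose(a,r,-1);arm.movel(p,q,rate=rate)
        m=max(m,np.linalg.norm(telemetry.current_wrist_force()))
    return m
E
python3 - <<'E'
from h import *
from cell import arm,capture,telemetry,set_gripper
T=telemetry.current_t
p,q=pose(-50,.14,-1);arm.movel(p,q,rate=.15)
p,q=pose(-50,.06,-1);arm.movel(p,q,rate=.1)
print(T(),telemetry.current_eef_pos(),p,telemetry.current_wrist_force())
set_gripper(.03,25)
print(T(),telemetry.current_grip_width(),telemetry.current_wrist_force())
c=capture("wrist");cv2.imwrite("pics/g1.png",c["pixels"][:,:,::-1])
b,s=look("l1")
E
```

```text
5.175 [0.57293915 0.0051482  0.16385662] [0.57269838 0.00476023 0.16326726] [-0.0497466  -0.27656979  0.05998458]
5.6167 0.0455057948890233 [6.59125236 4.01860115 0.51717247]
```

View pics/g1.png

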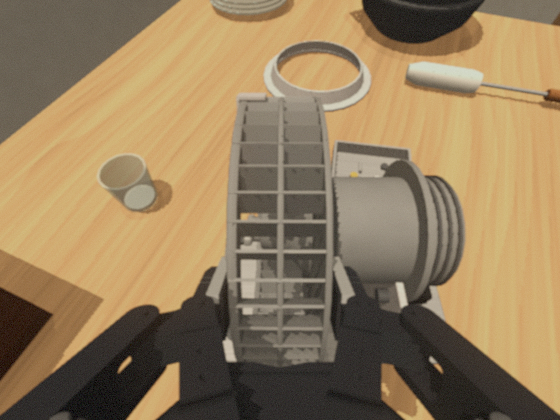

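View pics/l1.png

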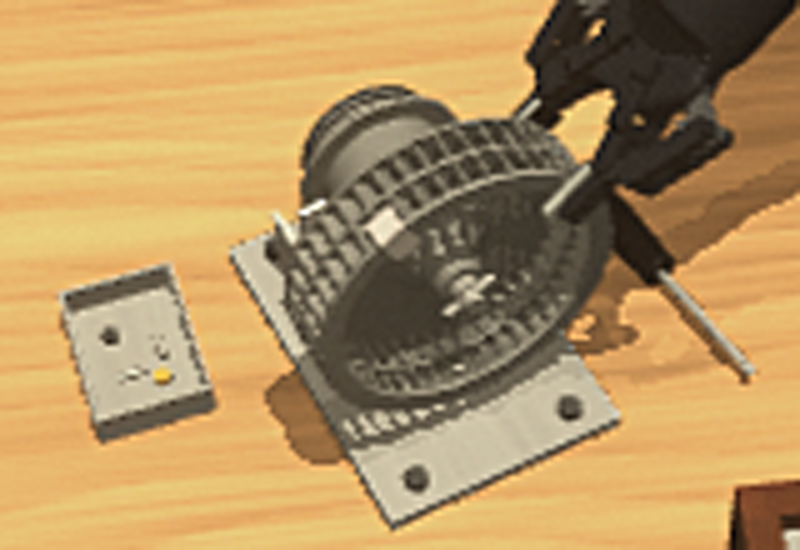

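Run:
```python
from h import *
from cell import arm,capture,telemetry,set_gripper
T=telemetry.current_t
print(arc(-50,60),T(),telemetry.current_grip_width(),telemetry.current_wrist_force())
look("l2")
set_gripper(.085);print(T())
p,q=pose(60,.15,-1);arm.movel(p,q,rate=.12);print(T())
arm.dwell(2.0);look("l3");arm.dwell(1.2);look("l4");print(T())
```

```text
7.451667981913305 9.55 0.0457440055749012 [ 6.15029043  0.04377944 -2.08105768]
10.075
10.975
14.275
```

View pics/l2.png

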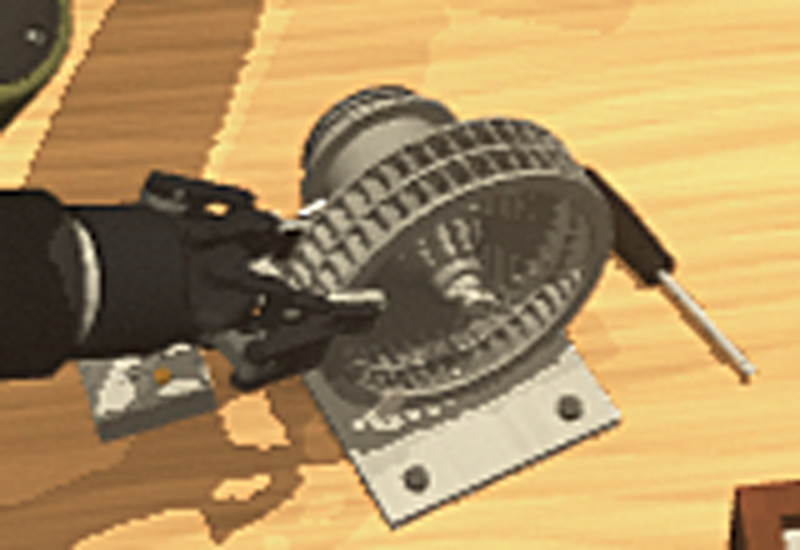

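View pics/l3.png

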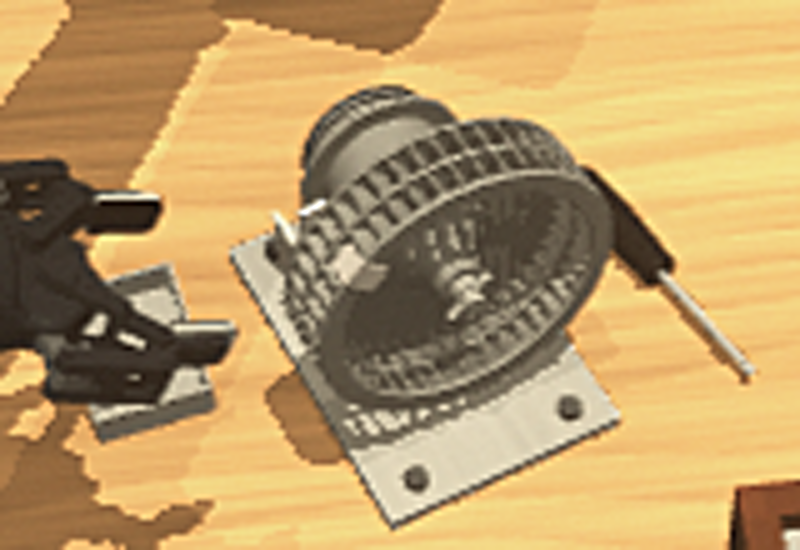

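View pics/l4.png

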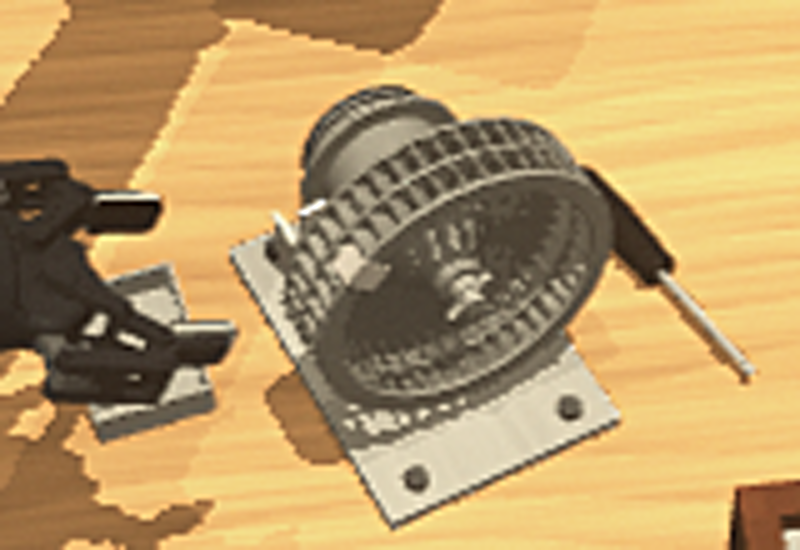

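```bash
cat >> h.py <<'E'
def clipang(name,lo,hi):
    U=cv2.imread(f"pics/{name}_u.png").astype(float).mean(2)
    out=[]
    for r0,r1 in((77,81),(81,86)):
        b=U[int((r0-60)*6):int((r1-60)*6)].mean(0);al=np.arange(len(b))/2.2-180
        m=(al>lo)&(al<hi);bb=b[m];aa=al[m];base=np.median(bb);w=np.clip(bb-base-.35*(bb.max()-base),0,None)
        k=np.argmax(w);ok=abs(aa-aa[k])<12;w=w*ok
        out.append((round(float((w*aa).sum()/w.sum()),2),round(bb.max()-base,1)))
    return out
E
python3 - <<'E'
from h import *
from cell import telemetry
look("l5");print(telemetry.current_t())
for n in("l0","l3","l4","l5"):print(n,clipang(n,5,75))
E
```

```text
14.325
l0 [(29.37, np.float64(44.4)), (29.29, np.float64(34.8))]
l3 [(45.7, np.float64(74.9)), (45.88, np.float64(65.9))]
l4 [(46.27, np.float64(56.6)), (46.05, np.float64(48.8))]
l5 [(45.45, np.float64(72.8)), (45.98, np.float64(49.9))]
```

View pics/l5_u.png

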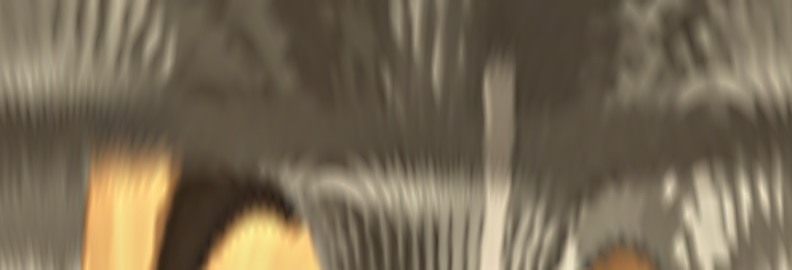

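Run:
```python
from h import *
from cell import arm,capture,telemetry,set_gripper
T=telemetry.current_t
p,q=pose(75,.15,-1);arm.movel(p,q,rate=.1)
p,q=pose(75,.06,-1);arm.movel(p,q,rate=.12)
set_gripper(.03,25)
print(T(),telemetry.current_grip_width(),telemetry.current_wrist_force())
look("m0")
print(arc(75,-40),T(),telemetry.current_grip_width(),telemetry.current_wrist_force())
look("m1")
set_gripper(.085);print(T())
p,q=pose(-40,.15,-1);arm.movel(p,q,rate=.12);print(T())
arm.dwell(2.2);look("m2");arm.dwell(1.2);look("m3");print(T())
for n in("m2","m3"):print(n,clipang(n,-40,40))
```

```text
16.2083 0.045290671955374416 [ 7.87076787 -3.25990423  0.75959821]
10.8033828140538 20.175 0.045556276691456454 [6.4086671  3.19025435 4.80289518]
20.7
21.6
25.1
m2 [(-2.02, np.float64(40.2)), (-2.35, np.float64(37.1))]
m3 [(-1.98, np.float64(39.8)), (-2.08, np.float64(35.9))]
```

View pics/m1.png

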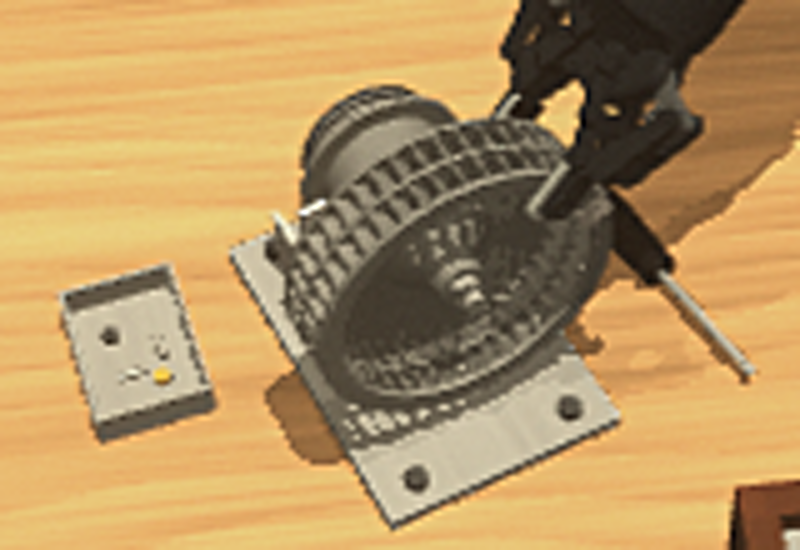

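View pics/m3.png

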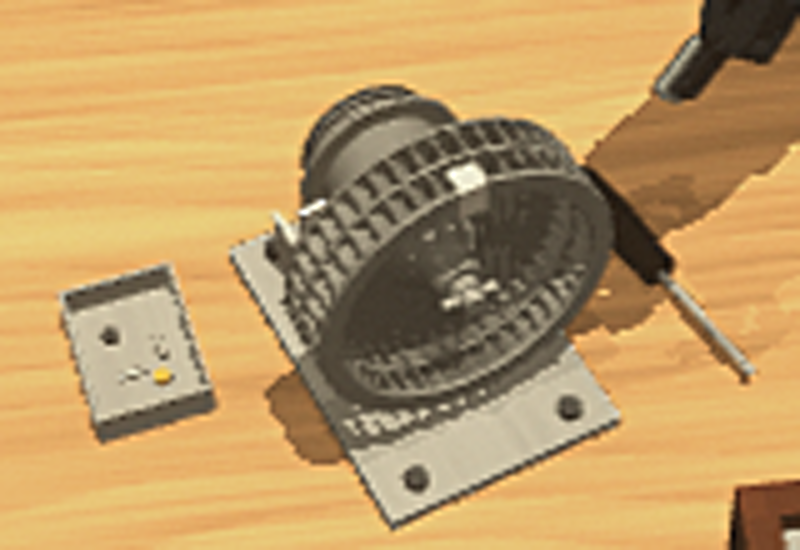

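View pics/m3_u.png

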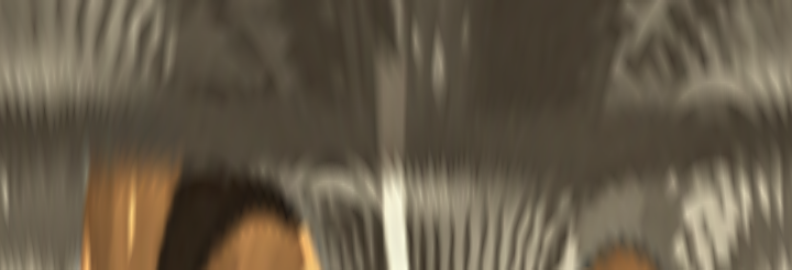

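Run:
```python
from h import *
from cell import arm,capture,telemetry,set_gripper
T=telemetry.current_t
look("n00")
p,q=pose(-40,.06,-1);arm.movel(p,q,rate=.12)
set_gripper(.03,40)
arm.dwell(.2)
for i in range(3): look(f"n0{i+1}")
print(arc(-40,-16,step=8),T(),telemetry.current_grip_width(),telemetry.current_wrist_force())
arm.dwell(.3)
for i in range(5): look(f"n1{i}")
for n in("n00","n01","n02","n03"):print(n,clipang(n,-16,40))
for n in("n10","n11","n12","n13","n14"):print(n,clipang(n,6,50))
print(T(),telemetry.current_eef_pos(),pose(-16,.06,-1)[0])
```

```text
6.833143147484227 27.7917 0.0453174048061543 [2.59971372 5.0154601  2.81488071]
n00 [(-1.96, np.float64(36.9)), (-2.12, np.float64(36.0))]
n01 [(-1.95, np.float64(36.8)), (-2.15, np.float64(36.7))]
n02 [(-1.95, np.float64(37.3)), (-2.26, np.float64(37.5))]
n03 [(-2.0, np.float64(36.9)), (-2.22, np.float64(38.8))]
n10 [(22.24, np.float64(41.1)), (21.94, np.float64(37.8))]
n11 [(22.18, np.float64(41.8)), (21.97, np.float64(36.9))]
n12 [(22.19, np.float64(41.5)), (21.97, np.float64(36.2))]
n13 [(22.36, np.float64(41.5)), (21.99, np.float64(36.4))]
n14 [(22.34, np.float64(43.9)), (21.99, np.float64(35.8))]
28.3417 [ 0.5851613  -0.02123036  0.18340962] [ 0.58391116 -0.022444    0.1823757 ]
```

View pics/n10.png

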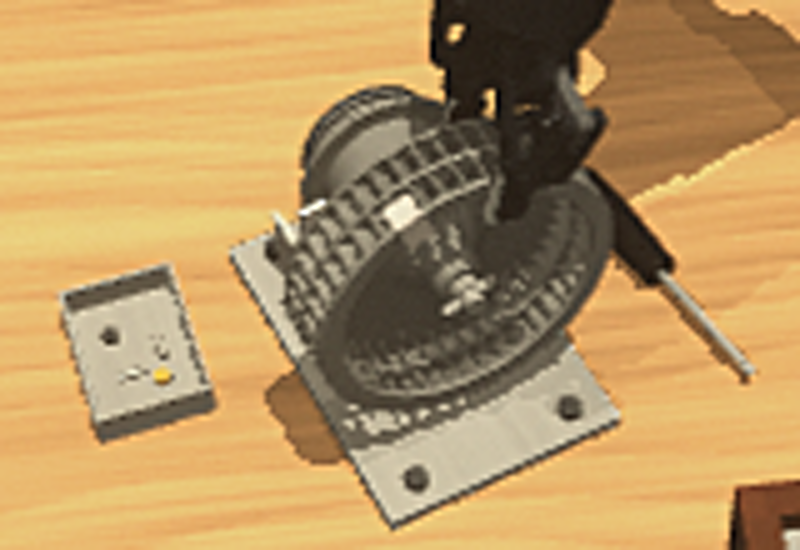

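View pics/n10_u.png

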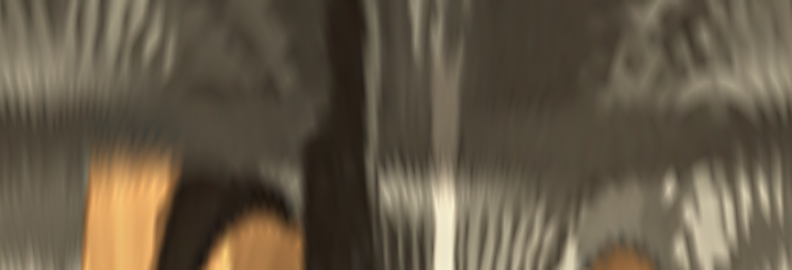

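Run:
```python
from cell import workorder,telemetry
print(telemetry.current_t(),abs(telemetry.current_qvel()).max(),telemetry.current_grip_width());workorder.sign_off()
```

```text
28.3417 0.0014985243677907722 0.04555560375372729
the job is handed in; nothing more can be done
```

The wheel is held still in the grip with its heavy side straight down, and the job is handed in at 28.3 s of the 56 s allowed.

I measured clip angles from straight up, positive towards the robot's right (−y):

| Step | Turn by hand | Clip at rest |
|---|---|---|
| Start | none | +29.3° |
| First release | +110° | +45.9° |
| Second release | −115° | −2.1° |

- **Heavy side:** it is straight down when the clip stands midway between the two rest positions, at +21.9°. The wheel stops 24° short on each side, within the 15 to 30° you gave.
- **Final hold:** I gripped the rim again and turned it +24°. The clip then read +22.0 to +22.3° over five pictures, so it is within about 0.5° of the target.
- **Last checks:**
  - The wheel is gripped at 40 N with the fingers 45.6 mm apart.
  - The arm was at rest at hand-in.
  - The largest wrist force I read was about 11 N, sampled between moves.
  - The tray, the screwdriver and the fan's foot plate look unmoved in the last close view. I did not take a fresh full view of the other items, but the arm worked only around the wheel.

No checks failed. The tool tip stood about 2 mm off its commanded point in the final grip, but the clip angle was measured directly, so this does not affect it.

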